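Shut the valve and take the unmarked-thread cap off the gauged bench outlet

TASK

One of the two bench outlets has a round pressure gauge at the far end of its pipe; get that one ready for a hose. First shut its lever valve fully (lever square across the pipe), then unscrew the black blanking cap from its outlet - nobody marked whether the thread is left- or right-handed, so if it will not budge one way, try the other - and finish while still holding the cap in the gripper, lifted about 10 cm straight up above the outlet. Leave the other outlet shut and capped, and do not shift the things lying about on the bench.

Things in the scene. Friction and masses are not known exactly. Their poses are not given: they have to be found in the camera images.
- gauged_outlet: The outlet to work on: grey base plate 300 x 70 mm, 27 mm pipe run 55 mm above the bench. Origin on the bench exactly below the axis of the threaded outlet; z up, x along the pipe run away from that outlet. The upright valve stem stands at x = 95 mm; at x = 262 mm is the round gauge, 52 mm wide, dial facing up at z 85 mm.
- gauged_outlet_mouth (a point): Centre of the mouth of its brass threaded outlet, 120 mm above the bench, hidden under the cap: 37 mm over the thread, standing on a hexagon collar 42 mm over the corners, top at 85 mm. Thread coarse, two-start, right- or left-handed: not marked, changes from start to start (of the two outlets one has each hand).
- gauged_lever (a joint): Its valve lever (rad): 1.57 = fully open, along the pipe, pointing to the outlet's +x, away from the cap; 0 = fully shut, square across the pipe, pointing to the outlet's +y. Hard stops at both. Shutting turns it counter-clockwise seen from above. About 0.3 N m, 4 N at the sleeve; stays where left. Starts half to fully open.
- gauged_lever_grip (a point): Middle of the rubber sleeve of that lever, 80 mm from the stem's axis, 100 mm above the bench; sleeve 66 mm long, 18 mm wide, 13 mm tall, with the pipe's top 25 to 32 mm below its middle when open. The point's y axis points along the lever, away from the stem.
- gauged_cap_center (a point): Centre (half-way up) of the black, nearly round (24-sided) blanking cap there: 48 mm wide, 36 mm tall, 50-100 g, closed top, lower edge 4 mm above the collar. The tight way it stops hard within 0.15 rad; the other way it turns easily, rises 4 mm per radian and is free to lift straight off after about 2.4 rad (farther does no harm). Until then it cannot be pulled off.
- plain_outlet: The other outlet, to be left alone: the same but with no gauge, only a small brass plug at the end of its pipe. Origin and axes alike.
- plain_lever (a joint): Lever of the plain outlet (rad), same meaning; it stands shut (0), across the pipe.
- plain_cap_center (a point): Centre of the like cap on the plain outlet, to stay screwed on.
- screw_jar: Bystander: glass jar of screws with a steel lid, 54 mm wide, 65 mm tall, standing near the robot between the two outlets. Origin on its underside.
- screwdriver: Bystander: blue-handled screwdriver, 190 mm long, lying between the pipe runs of the two outlets. Origin on its underside.
- wrench: Bystander: steel spanner, 200 mm long, lying on the robot's right. Origin on its underside.
- tape_measure: Bystander: yellow tape measure, 70 x 34 x 66 mm, on the right. Origin on its underside.
- oil_bottle: Bystander: white plastic bottle, 52 mm wide, 125 mm tall, on the right. Origin on its underside.
- paint_tin: Bystander: tin, 84 mm wide, 95 mm tall, on the left. Origin on its underside.
- sanding_block: Bystander: cork sanding block, 110 x 55 x 32 mm, on the left. Origin on its underside.
Not all that is in view belongs to the job. What is shaped like the part that bears gauged_cap_center but green is not meant.

How it is judged:
By the outcome, as a careful person would: the job done as asked, in the order asked, and still so for the second after the job is handed in, while the arm keeps its last pose, push and grip.
It also fails if it takes over 64 s, if anything falls off the work surface, if the arm or the gripper's body presses on something with over 40 N, if the wrist force passes 120 N, or if a joint passes its speed limit or range.

ROBOT

A 6-joint arm with a two-finger parallel gripper is mounted at the origin on the work surface. World frame = base frame: x ahead of the robot, y to its left, z up, the work surface at z = 0. Lengths are in m, angles in degrees, forces in N, time in s.
With the tool pointing down it reaches from about 0.4 to 0.825 m from the base axis. Payload 7 kg.
Tool frame: the origin (TCP) lies on the centre line of the jaws, within the pads' length; the fingertips stand 17 mm ahead of it and the grasp point (between the pads) lies 2 mm behind it; z points along the fingers, y is the direction in which the jaws open and shut (so a half turn about z gives the same grasp; the last joint's range is limited). The gripper opens to 88 mm and grips with 3 to 60 N. Pads are 19 mm wide; open, the fingers measure 130 mm over their backs; the gripper's body (78 mm by 193 mm) begins 47 mm behind the grasp point.
Start: joints at [-58.493, 20.546, 0.682, 0, -70.136, -16.507], TCP at [0.175, -0.652, 0.244] pointing down, gripper open.
Joint ranges: [-176.03, 176.03], [-82.01, 121.73], [-58.28, 71.71], [-173.87, 95.51], [-174.79, -0.11], [-173.66, 173.66]. Speed limits (degrees/s): [136.94, 136.94, 172.46, 180, 180, 180].

INTERFACE

Orientations are given as [roll, pitch, yaw] about the fixed x, y, z axes, in that order (R = Rz(yaw) Ry(pitch) Rx(roll)).
In Python, from plant import telemetry, vision, close_job, recognise, silhouettes, place_of gives the robot as it stands.
- The arm moves only by the shell command python3 -m handwheel 'ROWS'. ROWS is JSON, a list that holds one entry, the list of rows, each a list of 5 numbers: the shift along the tool's x, y, z in m, then the turn about the tool's z in rad, then the closure, from 0 (fully open) to 1 (shut). In form: [[[tx, ty, tz, yaw, gripper], ...]]. A call has 1 to 20 rows; each row shifts and turns the commanded pose from where the row before left it, along the tool's axes as they then stand; what a row does not reach is not made up. A row lasts 1/12 s, in which the tool goes at most 41.7 mm and 7.16 degrees, less where a joint would pass 70% of its speed; a pose out of reach is approached as far as the arm can. A call with a gripper value outside its range is refused whole. The fingers move at their own pace and stop on an object; the grip force is fixed at half the most. Time passes only in rows, so rows that do not move let the fingers close. It gives the time, the measured TCP pose, the force and the opening at its end, in the units of the state.
- telemetry.get_obs(): the state, without advancing time (a new reading comes with each control period).
- vision.snapshot(name): name is "scene" or "top"; returns a dict with "color" (420x560x3 uint8, red, green, blue), "mtx" (3x3 intrinsics, pixels), "cam_to_world" (4x4, takes a point from camera to world coordinates). Camera axes: x right, y down, z forward; pixel columns grow to the right and rows downward; lengths in m; the calibration is good to about 2 mm. A picture is of the moment at which its call begins. There is no depth.
- close_job(): hands the job in, once; it reports no verdict.
Trained networks look in a picture, given as the dict that the camera call returned (one of the last four; its "shot" number tells which), for a name from the list of things; names that differ only in an ending like _2 or _b are one class to them, and where a whole thing is asked for, a point or a joint stands for the part that bears it (a point fixed in the world has none). Each returns a list of dicts, best first, with "conf" (0 to 1); they miss things now and then, are a little off and sometimes report something else, mostly with a low value. They report only what shows in the picture. A call takes as long as a camera call. They do not tell look-alikes from the thing itself.
- recognise(name, picture): "xy" ([column, row] in pixels, amid what is visible of it).
- silhouettes(name, picture): "region" (420x560 bool, what is visible of it) and "xy" ([column, row] in pixels, amid what is visible of it).
- place_of(name, picture): "xy" ([column, row] in pixels: a listed point, or the origin of a listed thing).
The state is a dict: "clock": time; "joint_pos": joint angles; "qvel": joint speeds; "tau": joint torques, N m; "tool_pos": TCP position; "orientation": TCP orientation; "force": force on the tool from outside, world axes, zero at the start; "moment": the same for the moment, N m; "opening": finger opening in m.
Only numpy, scipy, OpenCV 4.12 (cv2) and the standard library are available. Lean on these libraries where they do the work, as an engineer would, in place of code of your own. Each camera call takes 0.05 s, during which the arm holds its last target.

## Working session

There is one attempt and no reset: what is moved stays moved. The work goes in short steps, Python scripts to look and compute and a shell command to move; the robot and the scene stay as the last step left them, time stands still between calls to the robot, and variables do not carry over. Pictures are saved under pics/ and viewed, and the job is handed in when it is done.

```bash
ls; mkdir -p pics
python3 - <<'E'
from plant import telemetry, vision
import cv2
print(telemetry.get_obs())
for n in("scene","top"):
    s=vision.snapshot(n); print(n,s["mtx"].tolist(),s["cam_to_world"].tolist())
    cv2.imwrite(f"pics/{n}0.png",s["color"][:,:,::-1])
E
```

```text
pics
{'clock': 0.0, 'joint_pos': array([-5.84918738e+01,  2.05910439e+01,  6.34396990e-01, -1.91478575e-02,
       -7.01346475e+01, -1.65074598e+01]), 'qvel': array([-0.04787401,  0.02576349,  0.10282607,  0.11702471,  0.05555855,
        0.05264886]), 'tau': array([ 1.08209399e-03, -5.82713950e+01,  2.93052542e+01,  6.99670315e+00,
        6.77254808e-03, -2.28512208e-04]), 'tool_pos': array([ 0.17457566, -0.65157118,  0.24263486]), 'orientation': array([ 1.79907353e+02, -8.68448494e-03, -1.65005848e+02]), 'force': array([-0.62535855,  0.49894082, -0.75342634]), 'moment': array([ 0.01237917, -0.0139068 ,  0.02425444]), 'opening': 0.08738408962079176}
scene [[517.494928378026, 0.0, 283.6061445646457], [0.0, 517.494928378026, 208.85144674723264], [0.0, 0.0, 1.0]] [[0.876883149245136, 0.34497396552086895, -0.33476694233860527, 0.9952796301527581], [0.48069315856608164, -0.6338642523082216, 0.605929201271488, -0.8718449426192211], [-0.003166998215451614, -0.6922492851267857, -0.7216515068672397, 1.14326931664952], [0.0, 0.0, 0.0, 1.0]]
top [[424.59886491629624, 0.0, 277.7157175917565], [0.0, 424.59886491629624, 208.22799350598734], [0.0, 0.0, 1.0]] [[0.007044626908085469, -0.9957310560640291, 0.09203280513675108, 0.36356378182310084], [-0.9998027259451062, -0.005304291061761111, 0.019140890498276348, -0.013767952131791827], [-0.018571010324178985, -0.09214948988434737, -0.9955719909125578, 1.423840348948941], [0.0, 0.0, 0.0, 1.0]]
```

View pics/scene0.png

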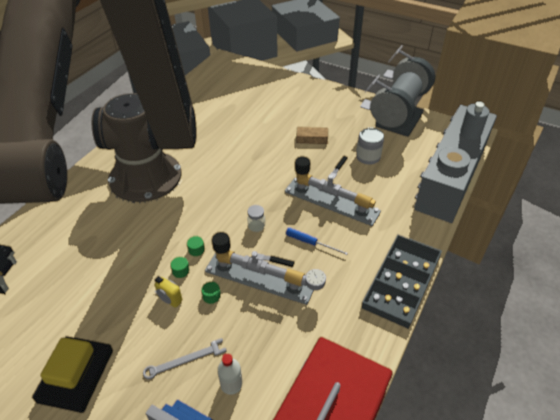

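View pics/top0.png

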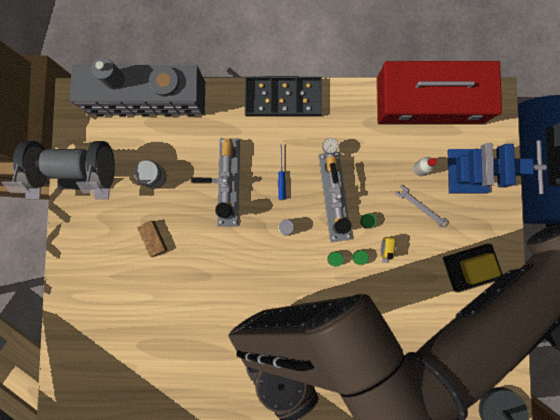

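The gauge is at top (331,146) and scene (316,279), so the gauged outlet is the right-hand one. Its black cap is at top (343,226) and scene (221,242).

Things that could be mistaken for it:
- The plain outlet's black cap, at top (224,210) and scene (302,165).
- Three green caps, at top (369,220), (361,257) and (336,259).

Next I'll measure positions.

```bash
cat > h.py <<'E'
import numpy as np, cv2
from plant import telemetry, vision, recognise, silhouettes, place_of
def ray(s,xy):
    K=np.array(s["mtx"]);T=np.array(s["cam_to_world"])
    d=T[:3,:3]@np.linalg.inv(K)@[xy[0],xy[1],1.]
    return T[:3,3],d/np.linalg.norm(d)
def atz(s,xy,z):
    o,d=ray(s,xy); return o+d*(z-o[2])/d[2]
def proj(s,p):
    K=np.array(s["mtx"]);T=np.array(s["cam_to_world"])
    c=T[:3,:3].T@(np.array(p)-T[:3,3]); q=K@c; return q[:2]/q[2]
E
python3 - <<'E'
from h import *
S={n:vision.snapshot(n) for n in("scene","top")}
Z=dict(gauged_outlet=0,gauged_outlet_mouth=.12,gauged_lever_grip=.1,gauged_cap_center=.107,plain_outlet=0,plain_cap_center=.107)
for k,z in Z.items():
    for n in S:
        for r in place_of(k,S[n])[:3]:
            print(k,n,np.round(r["xy"],1),round(r["conf"],2),np.round(atz(S[n],r["xy"],z),4))
for k in("gauged_lever","screw_jar"):
  for n in S:
    for r in recognise(k,S[n])[:2]: print(k,n,np.round(r["xy"],1),round(r["conf"],2))
c=S["top"]["color"][130:270,290:400]; s=S["scene"]["color"][150:310,170:340]
cv2.imwrite("pics/c1.png",np.hstack([cv2.resize(c,(440,560),interpolation=cv2.INTER_CUBIC)])[:,:,::-1])
cv2.imwrite("pics/c2.png",cv2.resize(s,(595,560),interpolation=cv2.INTER_CUBIC)[:,:,::-1])
E
```

```text
gauged_outlet scene [223.4 264.8] 0.94 [ 0.4216 -0.1804  0.    ]
gauged_outlet top [421.8 166.7] 0.72 [ 0.6386 -0.4721  0.    ]
gauged_outlet top [337.3 225.4] 0.56 [ 0.4385 -0.1863  0.    ]
gauged_outlet_mouth scene [219.2 237.3] 0.9 [ 0.4226 -0.1829  0.12  ]
gauged_outlet_mouth top [344.7 224.1] 0.65 [ 0.4363 -0.1944  0.12  ]
gauged_lever_grip scene [286.2 263.7] 0.85 [ 0.6097 -0.1617  0.1   ]
gauged_lever_grip top [329.5 171.2] 0.72 [ 0.6039 -0.1506  0.1   ]
gauged_cap_center scene [222.4 238.3] 0.9 [ 0.4247 -0.173   0.107 ]
gauged_cap_center scene [193.3 245.6] 0.88 [ 0.372  -0.2301  0.107 ]
gauged_cap_center scene [213.1 291.9] 0.83 [ 0.4987 -0.3256  0.107 ]
gauged_cap_center top [362.2 260.4] 0.73 [ 0.3259 -0.2489  0.107 ]
gauged_cap_center top [337.9 259. ] 0.62 [ 0.3296 -0.1745  0.107 ]
gauged_cap_center top [339.2 225.8] 0.57 [ 0.4317 -0.1792  0.107 ]
plain_outlet scene [298.6 187.6] 0.73 [0.4618 0.1932 0.    ]
plain_outlet top [229.8 213.2] 0.59 [0.4775 0.1751 0.    ]
plain_cap_center scene [304.1 160.4] 0.68 [0.4711 0.2076 0.107 ]
plain_cap_center scene [182.6 362.2] 0.22 [ 0.5436 -0.509   0.107 ]
plain_cap_center top [223.6 209.1] 0.67 [0.4817 0.1805 0.107 ]
gauged_lever scene [273.1 256.4] 0.55
gauged_lever top [335.5 184.1] 0.47
screw_jar scene [255.4 215.9] 0.73
screw_jar top [283.1 227.7] 0.76
```

View pics/c1.png

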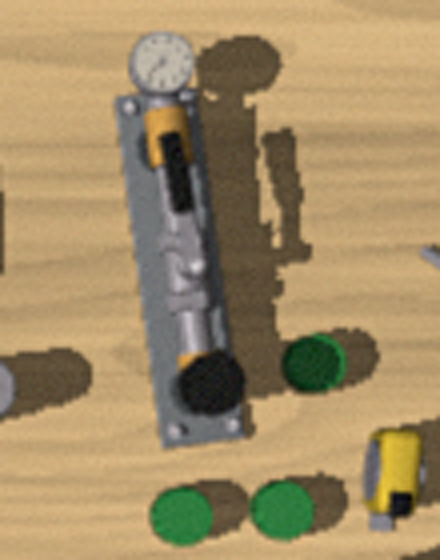

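View pics/c2.png

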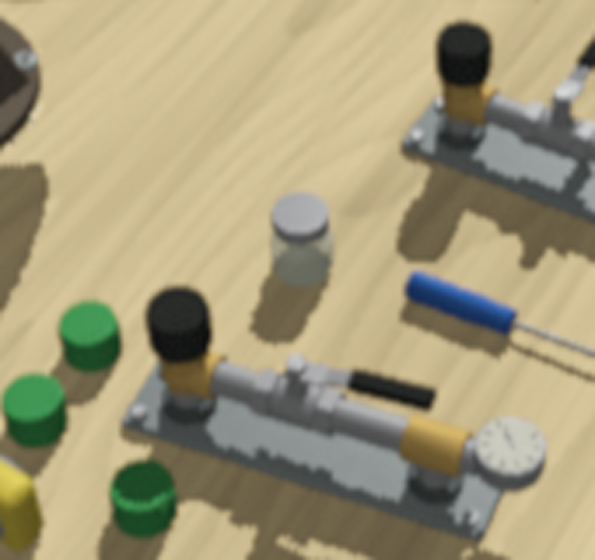

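```bash
cat >> h.py <<'E'
def blob(s,seed,thr=45,rad=22):
    m=(s["color"].max(2)<thr).astype(np.uint8)
    n,l,st,c=cv2.connectedComponentsWithStats(m)
    yy,xx=np.mgrid[:420,:560]
    near=(np.hypot(xx-seed[0],yy-seed[1])<rad)
    k=np.bincount(l[near&(m>0)]).argmax() 
    return l==k
def cyl(s,p,h,r):
    a=np.linspace(0,2*np.pi,24,endpoint=False)
    P=[proj(s,[p[0]+r*np.cos(t),p[1]+r*np.sin(t),p[2]+z]) for t in a for z in(-h/2,h/2)]
    hull=cv2.convexHull(np.array(P,np.float32)); return hull
def cent(h):
    M=cv2.moments(h); return np.array([M["m10"]/M["m00"],M["m01"]/M["m00"]])
E
python3 - <<'E'
from h import *
from scipy.optimize import least_squares
S={n:vision.snapshot(n) for n in("scene","top")}
obs={}
for n,seed in(("scene",(221,240)),("top",(343,226))):
    b=blob(S[n],seed,45,8); ys,xs=np.nonzero(b); obs[n]=np.array([xs.mean(),ys.mean()]); print(n,b.sum(),obs[n],xs.min(),xs.max(),ys.min(),ys.max(), cv2.contourArea(cyl(S[n],[.43,-.18,.107],.036,.024)))
f=lambda p:np.concatenate([cent(cyl(S[n],[p[0],p[1],.107],.036,.024))-obs[n] for n in S])
r=least_squares(f,[.43,-.18]);print(r.x,r.fun)
cap=r.x
for n,xy in(("scene",(316,279.1)),("top",(330.5,145.5))):
    g=atz(S[n],xy,.085)[:2]; d=g-cap; print(n,g,np.linalg.norm(d),np.degrees(np.arctan2(d[1],d[0])))
# lever sleeve
for n,seed in(("scene",(282,261)),("top",(334,172))):
    b=blob(S[n],seed,45,8); ys,xs=np.nonzero(b); c=np.array([xs.mean(),ys.mean()]);print(n,b.sum(),c,atz(S[n],c,.102))
E
```

```text
scene 269 [220.83643123 242.98513011] 213 229 233 252 363.90713165933266
top 191 [342.69633508 225.53403141] 335 350 218 233 212.13497397582978
[ 0.43132915 -0.18902616] [ 0.26304018  0.34417039 -0.15674658  0.36412379]
scene [ 0.69297486 -0.15842769] 0.2634288171361022 6.67022440925513
top [ 0.69003879 -0.15573169] 0.2608432385546394 7.333334932031867
scene 92 [281.2173913  261.13043478] [ 0.59543046 -0.16193011  0.102     ]
top 87 [334.04597701 172.5862069 ] [ 0.59922219 -0.16467189  0.102     ]
```

```bash
python3 -m handwheel '[[[-0.027,0.018,0,0,0],[-0.027,0.018,0,0,0],[-0.027,0.018,0,0,0],[-0.027,0.018,0,0,0],[-0.027,0.018,0,0,0],[-0.027,0.018,0,0,0],[-0.027,0.018,0,0,0],[-0.027,0.018,0,0,0],[-0.027,0.018,0,0,0],[-0.027,0.018,0,0,0],[-0.027,0.018,0,0,0],[-0.027,0.018,0,0,0],[-0.027,0.018,0,0,0],[-0.027,0.018,0,0,0],[-0.027,0.018,0,0,0],[-0.027,0.018,0,0,0],[-0.027,0.018,0,0,0],[-0.027,0.018,0,0,0],[-0.027,0.018,0,0,0],[0,0,0,0.07,0]]]'
python3 - <<'E'
from h import *
s=vision.snapshot("top");cv2.imwrite("pics/t2.png",cv2.resize(s["color"][120:280,240:420],(720,640))[:560,:,::-1])
o=telemetry.get_obs();print(o["tool_pos"],o["orientation"],o["clock"])
E
```

```text
clock: 2.77
tool_pos: [0.5849, -0.1853, 0.2432]
orientation: [-180.0, 0.0, -168.8]
force: [-0.3, 0.2, -0.6]
opening: 0.0876
[ 0.58332638 -0.18663258  0.2430956 ] [ 1.79990175e+02 -1.24802653e-02 -1.69256344e+02] 2.8167
```

View pics/t2.png

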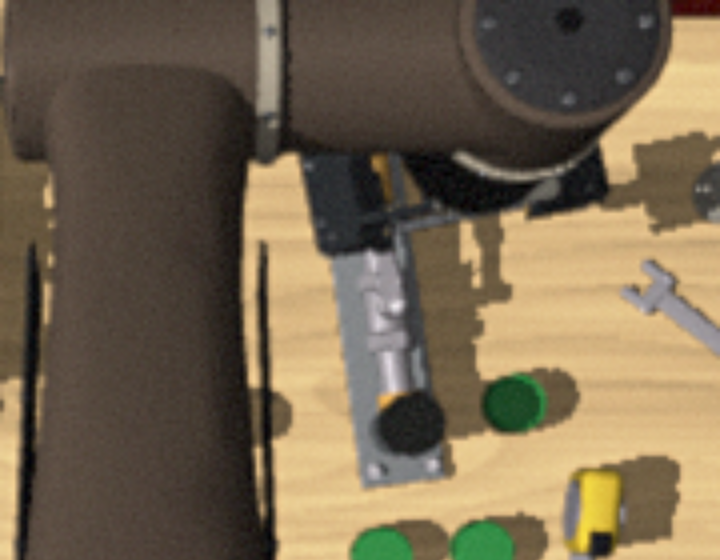

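The arm hides the lever from above. The cap, outlet base and green caps look unmoved. Next I'll centre over the sleeve, descend and close.

```bash
python3 -m handwheel '[[[-0.022,0.020,0,0,0],[0,0,0.028,0,0],[0,0,0.028,0,0],[0,0,0.028,0,0],[0,0,0.028,0,0],[0,0,0.028,0,0],[0,0,0,0,0],[0,0,0,0,0]]]'
python3 - <<'E'
from h import *
s=vision.snapshot("scene");cv2.imwrite("pics/s3.png",cv2.resize(s["color"][150:330,170:390],(733,600))[:,:,::-1])
o=telemetry.get_obs();print(o["tool_pos"],o["orientation"],o["force"])
E
```

```text
clock: 3.48
tool_pos: [0.5984, -0.1656, 0.1028]
orientation: [180.0, -0.2, -169.0]
force: [0.6, 0.8, 1.5]
opening: 0.0878
[ 0.5997848  -0.16560018  0.10456788] [-1.79965089e+02  1.71823443e-03 -1.68977636e+02] [ 0.55819967 -0.13282598  0.28497113]
```

View pics/s3.png

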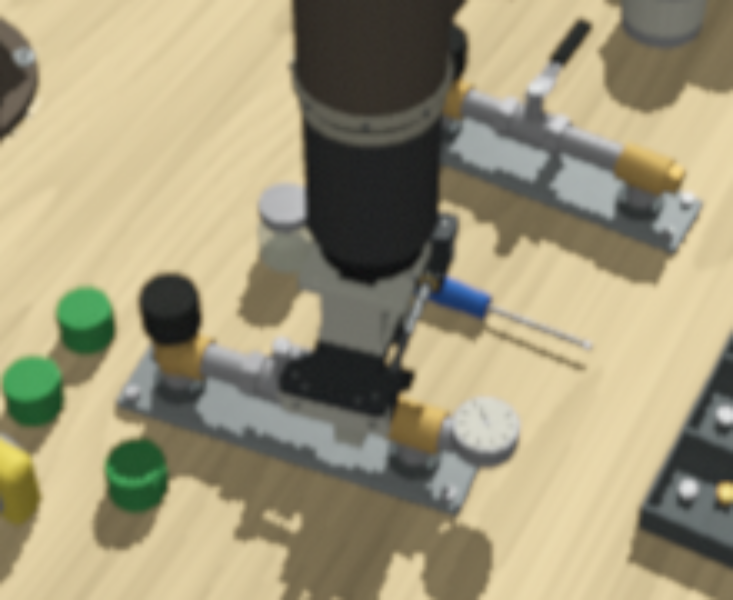

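The gripper straddles the lever at about (345,375) in the crop, clear of the gauge and cap. Now I'll close it.

```bash
python3 -m handwheel '[[[0,0,0,0,0.5],[0,0,0,0,0.7],[0,0,0,0,0.8],[0,0,0,0,1],[0,0,0,0,1],[0,0,0,0,1],[0,0,0,0,1]]]'
```

```text
clock: 4.12
tool_pos: [0.5995, -0.165, 0.1038]
orientation: [-180.0, 0.0, -169.0]
force: [-0.1, 0.3, 0.3]
opening: 0.0462
```

```bash
python3 -m handwheel '[[[0,0,0,0,1],[0,0,0,0,1],[0,0,0,0,1],[0,0,0,0,1],[0,0,0,0,1],[0,0,0,0,1],[0,0,0,0,1]]]'
```

```text
clock: 4.7
tool_pos: [0.5996, -0.1645, 0.1035]
orientation: [180.0, 0.0, -169.0]
force: [0.1, 5.9, 0.0]
opening: 0.0181
```

```bash
python3 -m handwheel '[[[0.0004,0.0075,0,-0.1,1],[0.0004,0.0075,0,-0.1,1],[0.0004,0.0075,0,-0.1,1],[0.0004,0.0075,0,-0.1,1],[0,0,0,0,1]]]'
```

```text
clock: 5.12
tool_pos: [0.589, -0.1354, 0.1035]
orientation: [-180.0, 0.2, -145.7]
force: [2.9, 11.2, -2.3]
opening: 0.0182
```

```bash
python3 -m handwheel '[[[0.0004,0.0075,0,-0.1,1],[0.0004,0.0075,0,-0.1,1],[0.0004,0.0075,0,-0.1,1],[0.0004,0.0075,0,-0.1,1],[0.0004,0.0075,0,-0.1,1],[0.0004,0.0075,0,-0.1,1],[0.0004,0.0075,0,-0.1,1],[0.0004,0.0075,0,-0.1,1],[0,0,0,0,1]]]'
```

```text
clock: 5.87
tool_pos: [0.54, -0.101, 0.1035]
orientation: [-179.8, 0.4, -99.9]
force: [0.0, 29.2, -1.0]
opening: 0.0181
```

```bash
python3 -m handwheel '[[[0.0002,0.0060,0,-0.08,1],[0.0002,0.0060,0,-0.08,1],[0,0,0,0,1]]]'
```

```text
clock: 6.12
tool_pos: [0.5278, -0.0995, 0.1035]
orientation: [-179.8, 0.4, -90.8]
force: [-2.1, 33.2, 1.3]
opening: 0.0178
```

```bash
python3 -m handwheel '[[[-0.002,0.0030,0,-0.04,1],[-0.001,0.0030,0,-0.04,1],[0,0.003,0,-0.04,1],[0,0,0,0,1]]]'
```

```text
clock: 6.45
tool_pos: [0.5179, -0.0993, 0.1035]
orientation: [-179.9, 0.2, -84.1]
force: [-0.7, 17.6, 2.0]
opening: 0.0177
```

```bash
python3 -m handwheel '[[[-0.001,0.002,0,-0.026,1],[0,0,0,0,1]]]'
```

```text
clock: 6.62
tool_pos: [0.5159, -0.0993, 0.1035]
orientation: [-179.9, 0.1, -82.6]
force: [-1.9, 11.8, 0.5]
opening: 0.0178
```

```bash
python3 -m handwheel '[[[0,0.002,0,-0.026,1],[0,0,0,0,1]]]'
```

```text
clock: 6.78
tool_pos: [0.514, -0.0996, 0.1035]
orientation: [-179.9, 0.1, -81.2]
force: [-1.1, 12.5, 0.2]
opening: 0.0181
```

```bash
python3 -m handwheel '[[[0,0.002,0,-0.026,1],[0,0,0,0,1]]]'
```

```text
clock: 6.95
tool_pos: [0.5136, -0.0996, 0.1036]
orientation: [-179.8, 0.1, -79.7]
force: [4.3, 11.3, -5.0]
opening: 0.0179
```

```bash
python3 -m handwheel '[[[0,0.002,0,-0.02,1],[0,0,0,0,1]]]'
python3 - <<'E'
from h import *
s=vision.snapshot("scene");cv2.imwrite("pics/s4.png",cv2.resize(s["color"][150:330,170:390],(733,600))[:,:,::-1])
o=telemetry.get_obs();print(o["moment"],o["force"])
E
```

```text
clock: 7.12
tool_pos: [0.5134, -0.0997, 0.1037]
orientation: [-179.6, 0.1, -78.6]
force: [10.2, 10.7, -11.7]
opening: 0.018
[ 4.02205295 -3.43177078 -0.5174454 ] [ 10.03172077  11.55084616 -10.90825767]
```

View pics/s4.png

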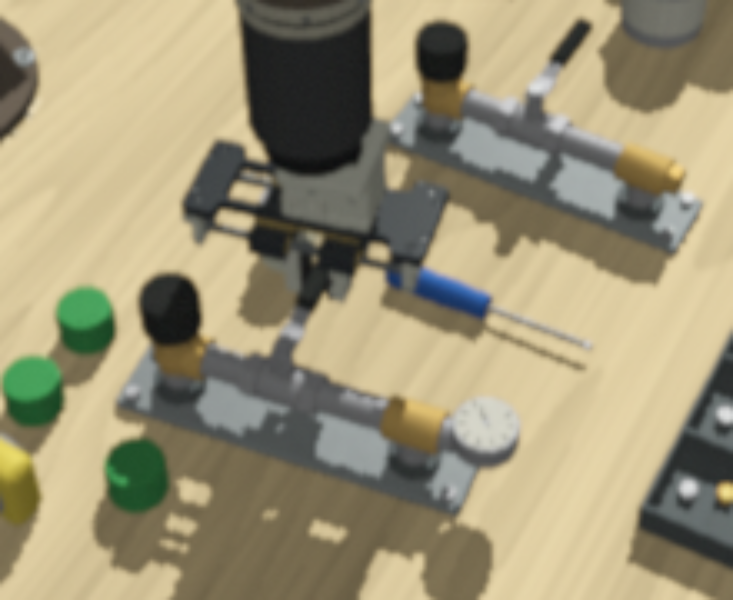

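The position stalls while fx rises, so the lever is on its shut stop, and the picture shows it square across the pipe. I'll release and lift.

```bash
python3 -m handwheel '[[[0,-0.003,0,0,0.8],[0,0,0,0,0.6],[0,0,0,0,0.3],[0,0,0,0,0],[0,0,0,0,0],[0,0,0,0,0],[0,0,0,0,0],[0,0,-0.03,0,0],[0,0,-0.03,0,0],[0,0,-0.03,0,0],[0,0,-0.03,0,0],[0,0,0,0,0]]]'
python3 - <<'E'
from h import *
for n in("scene","top"):
    s=vision.snapshot(n);x0,y0=(170,150) if n=="scene" else (250,120)
    cv2.imwrite(f"pics/{n}5.png",cv2.resize(s["color"][y0:y0+170,x0:x0+200],(700,595))[:,:,::-1])
o=telemetry.get_obs();print(o["tool_pos"],o["orientation"],o["force"])
E
```

```text
clock: 8.17
tool_pos: [0.5159, -0.1015, 0.2299]
orientation: [-179.5, -0.1, -78.5]
force: [0.6, -0.7, -0.2]
opening: 0.0845
[ 0.51344984 -0.10107802  0.22492513] [-1.79814583e+02 -2.11898602e-03 -7.86091396e+01] [ 0.43300066  0.31036961 -0.51720356]
```

View pics/scene5.png

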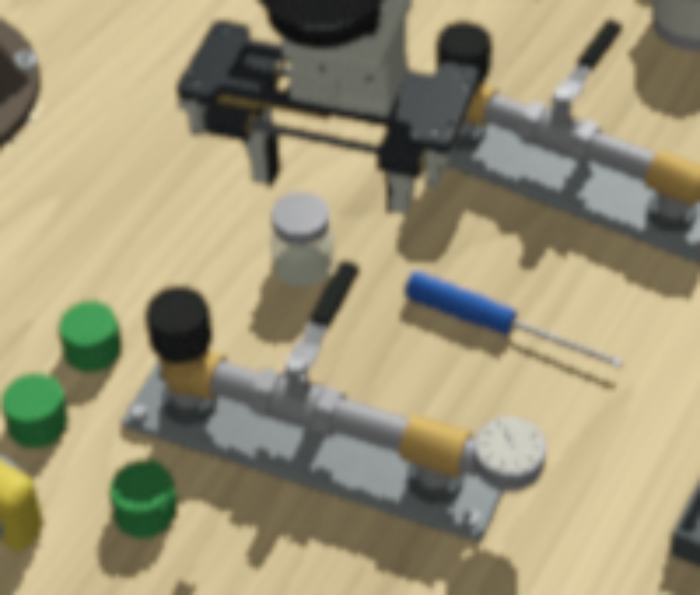

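View pics/top5.png

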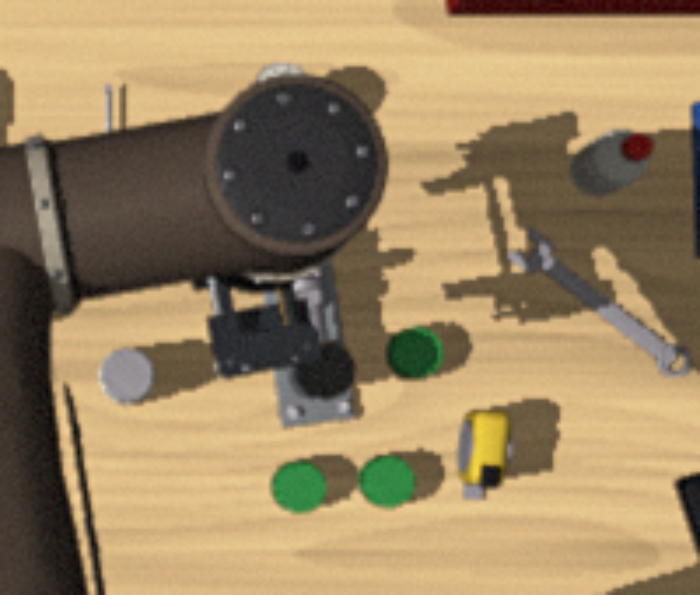

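```bash
python3 -m handwheel '[[[0.014,0.0196,0,0,0],[0.014,0.0196,0,0,0],[0.014,0.0196,0,0,0],[0.014,0.0196,0,0,0],[0.014,0.0196,0,0,0],[0,0,0,0.1,0],[0,0,0,0.1,0],[0,0,0,0.1,0],[0,0,0,0.1,0],[0,0,0,0.1,0],[0,0,0,0.1,0],[0,0,0,0.1,0],[0,0,0,0.1,0],[0,0,0,0.1,0],[0,0,0,0.1,0],[0,0,0,0.1,0],[0,0,0,0.07,0],[0,0,0,0,0],[0,0,0,0,0]]]'
python3 - <<'E'
from h import *
o=telemetry.get_obs();print(o["tool_pos"],o["orientation"],o["force"],o["joint_pos"])
E
```

```text
clock: 9.85
tool_pos: [0.4301, -0.1891, 0.2226]
orientation: [179.9, -0.1, -145.5]
force: [-0.3, -0.3, 0.1]
opening: 0.0878
[ 0.43011515 -0.18906195  0.22260831] [ 1.79936583e+02 -7.50571838e-02 -1.45507333e+02] [-0.25074467 -0.33779264  0.10208769] [ 3.56519832e-01  1.86399943e+00 -2.59613409e+01 -1.17169910e-02
 -6.22723726e+01 -5.58584340e+01]
```

```bash
python3 -m handwheel '[[[0,0,0,-0.1,0],[0,0,0,-0.1,0],[0,0,0,-0.1,0],[0,0,0,-0.1,0],[0,0,0,-0.1,0],[0,0,0,-0.1,0],[0,0,0,-0.1,0],[0,0,0,-0.1,0],[0,0,0,-0.1,0],[0,-0.001,0,0,0],[0,0,0.025,0,0],[0,0,0.025,0,0],[0,0,0.025,0,0],[0,0,0.02,0,0],[0,0,0.02,0,0],[0,0,0,0,0],[0,0,0,0,0]]]'
python3 - <<'E'
from h import *
for n in("scene",):
    s=vision.snapshot(n);x0,y0=(170,150) if n=="scene" else (250,120)
    cv2.imwrite(f"pics/{n}6.png",cv2.resize(s["color"][y0:y0+170,x0:x0+200],(700,595))[:,:,::-1])
o=telemetry.get_obs();print(o["tool_pos"],o["orientation"],o["force"],o["joint_pos"])
E
```

```text
clock: 11.27
tool_pos: [0.431, -0.1892, 0.1079]
orientation: [179.8, -0.0, -94.1]
force: [-0.2, -0.5, 0.9]
opening: 0.088
[ 0.43196833 -0.18926502  0.109003  ] [ 1.79976020e+02 -2.20410855e-02 -9.40952175e+01] [ 0.2128255  -0.15599976  0.08546014] [ 3.53526256e-01  9.35316093e+00 -3.47124511e+01  2.79814706e-02
 -4.59600088e+01 -4.46820444e+00]
```

View pics/scene6.png

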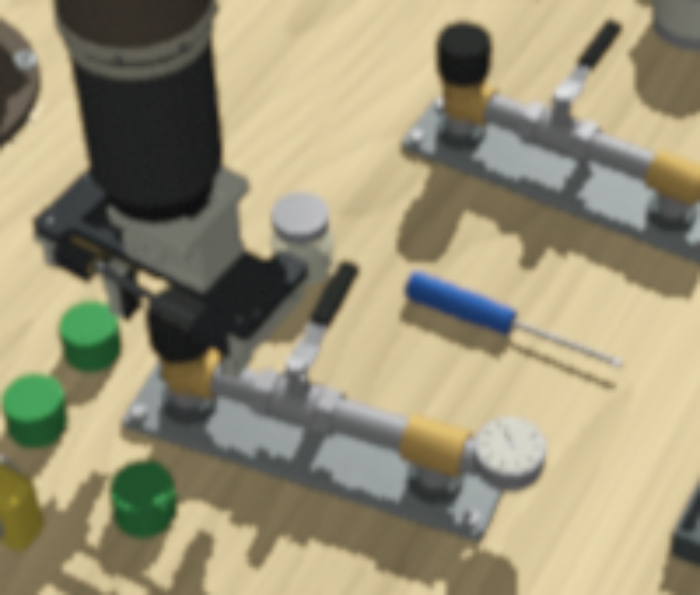

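The jaws straddle the black cap at about (180,325) in the crop, with free space on both sides. Now I'll close.

```bash
python3 -m handwheel '[[[0,0,0,0,0.3],[0,0,0,0,0.5],[0,0,0,0,0.6],[0,0,0,0,1],[0,0,0,0,1],[0,0,0,0,1],[0,0,0,0,1],[0,0,0,0,1],[0,0,0,0,1]]]'; python3 -c "
from plant import telemetry;o=telemetry.get_obs();print(o['moment'],o['force'],o['tool_pos'])"
```

```text
clock: 12.07
tool_pos: [0.4304, -0.1892, 0.1084]
orientation: [179.9, -0.0, -94.1]
force: [-5.4, 0.9, 5.8]
opening: 0.0479
[ 0.33149461  2.15005796 -0.07526108] [-5.37809882  0.89393258  5.7817145 ] [ 0.43037887 -0.18918649  0.10841736]
```

```bash
python3 -m handwheel '[[[0,0,-0.0002,-0.05,1],[0,0,-0.0002,-0.05,1],[0,0,-0.0002,-0.05,1],[0,0,0,0,1]]]'; python3 -c "
from plant import telemetry;o=telemetry.get_obs();print(o['moment'],o['force'],o['tool_pos'])"
```

```text
clock: 12.4
tool_pos: [0.4307, -0.1892, 0.109]
orientation: [179.9, 0.0, -85.4]
force: [-5.4, -0.5, 4.0]
opening: 0.048
[-0.15425963  1.99935683  0.06144437] [-5.42978887 -0.45831579  3.96113762] [ 0.43071658 -0.18919294  0.1089842 ]
```

```bash
python3 -m handwheel '[[[0,0,-0.0002,-0.05,1],[0,0,-0.0002,-0.05,1],[0,0,0,0,1]]]'; python3 -c "
from plant import telemetry;o=telemetry.get_obs();print(o['moment'],o['force'],o['tool_pos'])"
```

```text
clock: 12.65
tool_pos: [0.4308, -0.1892, 0.1094]
orientation: [179.9, 0.0, -79.7]
force: [-5.0, -1.2, 2.4]
opening: 0.0474
[-0.17302292  2.00868472  0.02871781] [-5.02996225 -1.24521534  2.38435529] [ 0.43083354 -0.18921132  0.10938474]
```

After 0.25 rad counter-clockwise there's almost no torque and no hard stop, so this is the loosening direction. I'll keep unscrewing.

```bash
python3 -m handwheel '[[[0,0,-0.0004,-0.1,1],[0,0,-0.0004,-0.1,1],[0,0,-0.0004,-0.1,1],[0,0,-0.0004,-0.1,1],[0,0,-0.0004,-0.1,1],[0,0,-0.0004,-0.1,1],[0,0,0,0,1]]]'; python3 -c "
from plant import telemetry;o=telemetry.get_obs();print(o['moment'],o['force'],o['tool_pos'])"
```

```text
clock: 13.23
tool_pos: [0.4316, -0.1891, 0.1118]
orientation: [180.0, 0.0, -45.3]
force: [-2.5, -1.1, -0.3]
opening: 0.0476
[-0.26488767  1.11441235  0.00608362] [-2.47768607 -1.14572169 -0.30370294] [ 0.4316305  -0.18905728  0.11176877]
```

```bash
python3 -m handwheel '[[[0,0,-0.0004,-0.1,1],[0,0,-0.0004,-0.1,1],[0,0,-0.0004,-0.1,1],[0,0,-0.0004,-0.1,1],[0,0,-0.0004,-0.1,1],[0,0,-0.0004,-0.1,1],[0,0,-0.0004,-0.1,1],[0,0,-0.0004,-0.1,1],[0,0,-0.0004,-0.1,1],[0,0,-0.0004,-0.1,1],[0,0,0,0,1]]]'; python3 -c "
from plant import telemetry;o=telemetry.get_obs();print(o['moment'],o['force'],o['tool_pos'],o['joint_pos'])"
```

```text
clock: 14.15
tool_pos: [0.4317, -0.1885, 0.1157]
orientation: [-179.9, -0.0, 11.9]
force: [-3.1, 4.2, -0.3]
opening: 0.0475
[ 1.44374604  1.16683732 -0.02547367] [-3.05299534  4.22506227 -0.29169258] [ 0.43171082 -0.18845579  0.11568423] [ 3.94893125e-01  8.77248933e+00 -3.42722463e+01 -8.10198311e-02
 -4.69509438e+01  1.01599699e+02]
```

```bash
python3 -m handwheel '[[[0,0,-0.0004,-0.1,1],[0,0,-0.0004,-0.1,1],[0,0,-0.0004,-0.1,1],[0,0,-0.0004,-0.1,1],[0,0,-0.0004,-0.1,1],[0,0,-0.0004,-0.1,1],[0,0,-0.0004,-0.1,1],[0,0,-0.0004,-0.1,1],[0,0,-0.0004,-0.1,1],[0,0,0,0,1]]]'; python3 -c "
from plant import telemetry;o=telemetry.get_obs();print(o['moment'],o['force'],o['tool_pos'],o['joint_pos'])"
python3 -m handwheel '[[[0,0,-0.003,0,1],[0,0,-0.003,0,1],[0,0,0,0,1]]]'
```

```text
clock: 14.98
tool_pos: [0.4309, -0.1876, 0.1188]
orientation: [-179.9, -0.1, 63.5]
force: [-4.1, 10.8, 2.1]
opening: 0.0475
[3.76111953 1.77313301 0.03864452] [-4.05115552 10.81384985  2.12132819] [ 0.4308531  -0.18763012  0.11884937] [  0.43643249   8.48445008 -34.05747252  -0.19197529 -47.53556363
 153.16351536]
clock: 15.23
tool_pos: [0.4311, -0.1885, 0.1252]
orientation: [-179.9, -0.0, 63.1]
force: [-4.4, 5.1, 1.3]
opening: 0.0477
```

```bash
python3 -m handwheel '[[[0,0,-0.006,0,1],[0,0,-0.01,0,1],[0,0,-0.015,0,1],[0,0,-0.015,0,1],[0,0,-0.015,0,1],[0,0,-0.012,0,1],[0,0,-0.010,0,1],[0,0,-0.006,0,1],[0,0,-0.003,0,1],[0,0,0,0,1],[0,0,0,0,1],[0,0,0,0,1]]]'
python3 - <<'E'
from h import *
for n in("scene","top"):
    s=vision.snapshot(n);x0,y0=(170,130) if n=="scene" else (200,120)
    cv2.imwrite(f"pics/{n}7.png",cv2.resize(s["color"][y0:y0+170,x0:x0+200],(700,595))[:,:,::-1])
o=telemetry.get_obs();print(o["tool_pos"],o["orientation"],o["force"],o["opening"])
E
```

```text
clock: 16.23
tool_pos: [0.4313, -0.1891, 0.2169]
orientation: [-179.9, 0.0, 63.5]
force: [-0.3, -0.1, -0.9]
opening: 0.0475
[ 0.43136665 -0.18911433  0.21691404] [-1.79937779e+02  2.43065038e-02  6.34800392e+01] [ 0.06329769 -0.58861697 -0.15164999] 0.047880543085895205
```

View pics/scene7.png

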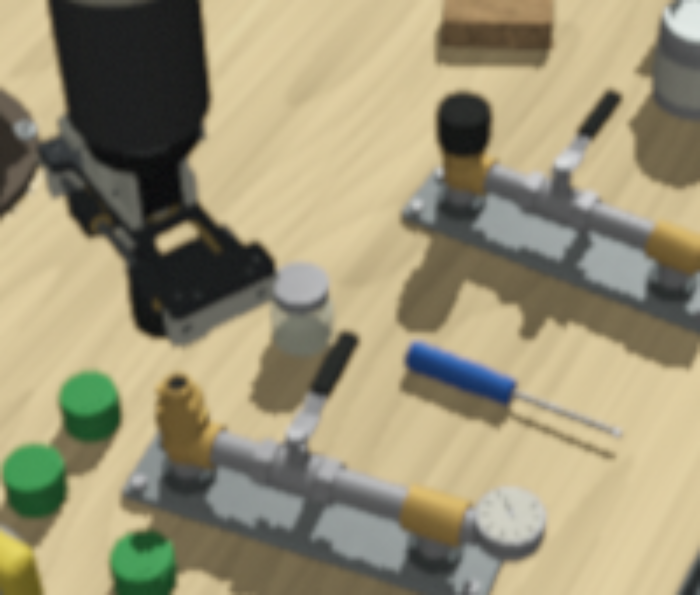

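View pics/top7.png

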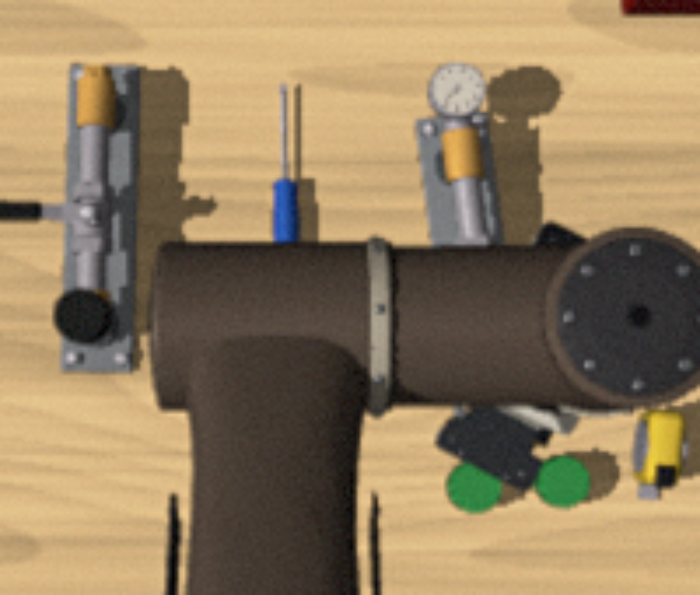

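The outlet thread is bare at about (180,410) in the scene crop. The cap is in the jaws above it, the lever stands across the pipe, and the plain outlet is still capped and shut. Everything else looks unmoved, so I'll hand it in.

```bash
python3 -c "
from plant import close_job
print(close_job())"
```

```text
the job is handed in; nothing more can be done
None
```

The gauged outlet is ready for a hose, and I handed the job in at about 16.3 s on the clock.

- **Valve:** I turned the lever counter-clockwise onto its shut stop. The position stalled while the sideways force rose to about 10 N, and the pictures afterwards show it square across the pipe. While turning it, the wrist force reached about 33 N because my arc was slightly too tight, so I corrected the path.
- **Cap:** The thread was right-handed. The cap turned freely counter-clockwise with almost no torque, and I gave it about 2.75 rad before lifting. It was still in the gripper (opening 47.9 mm) straight above the outlet. Its centre was about 11 cm above where it started, or about 10 cm above the mouth.
- **Last pictures:** They show the bare brass thread and the plain outlet still shut and capped. Everything that can be seen around the bench is unmoved. The arm hid the held cap and the far part of the gauged outlet from the top camera, so I judged those from the scene view and the gripper reading. No check failed or disagreed.

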